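Try the main switch on the tool-shop lamp counter

TASK

On the counter of the tool shop stand two small grey switch boxes. Test the one with the broad mushroom knob: pull its knob straight up until it stops at its out position, let go of it so that it is seen to stay out by itself for a second, then push it back fully down and leave it. Do not operate the other switch, the one with the slim knob.

Things in the scene. Friction and masses are not known exactly. Their poses are not given: they have to be found in the camera images.
- main_knob (a joint): Travel of the broad mushroom knob in m: 0 = pushed fully in (down, as it starts), 0.020 = pulled fully out (up) against its stop. An over-centre spring holds it at either end with about 5 N, weakening to nothing at mid-travel (0.010): past the middle it snaps on to the far end by itself, short of the middle it springs back.
- main_grip (a point): Centre of the black mushroom knob's cap, on its vertical axis; it moves with the knob. The cap is round, 42 mm across and 22 mm high (11 mm above and below this point), its flat top 32 mm across, sides upright for 12 mm around this height. Below it are a 12 mm steel stem and, on the box, a fixed steel collar 26 mm across and 10 mm high. With the knob in, this point is 33 mm above the top of the box (83 mm above the counter); with it out, 53 mm. z is up.
- main_box: The grey painted steel switch box that carries the mushroom knob in the middle of its top: 100 x 100 mm, 50 mm high, fixed to the counter. Origin at the centre of its underside, z up, x and y along its sides.
- slim_grip (a point): Centre of the slim black knob on the other switch box (same grey box, also fixed), to be left alone. The knob is an upright cylinder 22 mm across and 30 mm high; this point is 37 mm above that box's top with the knob in, as it starts. It pulls up 20 mm like the other. z is up.
Things that resemble listed ones, but are neither listed nor needed, are in the scene too. Leave any pink or yellow look-alike of the main_box alone.

How it is judged:
By the outcome, as a careful person would: the job done as asked, in the order asked, and still so for the second after the job is handed in, with the robot touching nothing.
It also fails if it takes over 35 s, if anything falls off the work surface, if the arm or the gripper's body presses on something with over 40 N, if the wrist force passes 120 N, or if a joint passes its speed limit or range.

ROBOT

A 6-joint arm with a two-finger parallel gripper is mounted at the origin on the work surface. World frame = base frame: x ahead of the robot, y to its left, z up, the work surface at z = 0. Lengths are in m, angles in rad, forces in N, time in s.
With the tool pointing down it reaches from about 0.375 to 0.9 m from the base axis. Payload 3.1 kg.
Tool frame: the origin (TCP) lies between the finger pads; the fingertips stand 22 mm ahead of it and the grasp point (between the pads) lies 3 mm ahead of it; z points along the fingers, y is the direction in which the jaws open and shut (so a half turn about z gives the same grasp; the last joint's range is limited). The gripper opens to 87 mm and grips with 3 to 60 N. Pads are 19 mm wide; open, the fingers measure 117 mm over their backs; the gripper's body (75 mm by 190 mm) begins 51 mm behind the grasp point.
Start: joints at [0.987, 0.527, 1.433, -0, 1.181, -0.178], TCP at [0.247, 0.574, 0.245] pointing down, gripper open.
Joint ranges: [-3.08, 3.08], [-0.75, 2.2], [0.22, 2.44], [-1.43, 4.57], [0, 2.65], [-2.85, 2.85]. Speed limits (rad/s): [2.79, 2.79, 3.14, 3.14, 3.14, 3.14].

INTERFACE

Orientations are given as a unit quaternion [x, y, z, w].
In Python, from rig import get_obs, camera, get_calibration, hand_in, search_frame gives the robot as it stands.
- The arm moves only by the shell command python3 -m jog 'ROWS' [FORCE]. ROWS is JSON, a list of rows, each an object with "grip": the closure in counts, from 0 (fully open) to 255 (shut); "travel": the shift along the world's x, y, z in cm, a list of three; "twist": the turn about the world's z in degrees. A call has 1 to 8 rows; each row shifts and turns the commanded pose from where the row before left it; what a row does not reach is not made up. A row lasts 1/10 s, in which the tool goes at most 50 mm and 8.59 degrees, less where a joint would pass 70% of its speed; a pose out of reach is approached as far as the arm can. A call is refused whole if a number of a shift passes 5 or a number of a turn 8.59, either way. A call with a gripper value outside its range is refused whole. The fingers move at their own pace and stop on an object; FORCE is the grip in N (left out, the last holds). Time passes only in rows, so rows that do not move let the fingers close. It gives the time, the measured TCP pose, the force and the opening at its end, in the units of the state.
- get_obs(): the state, without advancing time (a new reading comes with each control period).
- camera(name): name is "side" or "top" or "wrist"; returns the picture (400x640x3 uint8, red, green, blue); there is no depth.
- get_calibration(name): a dict with "fx", "fy", "cx", "cy" (pixels), "k1" (the pictures are not rectified: a ray, as slopes to the right and down, at radius r is drawn at 1 + k1 r^2 times it, then the intrinsics apply), "R" (3x3) and "t" (3): a world point X has camera coordinates R X + t; the wrist camera has in their place "T_tool_cam" (4x4, takes a point from camera to tool coordinates, whose origin is the TCP and whose axes are the flange's). Camera axes: x right, y down, z forward; pixel columns grow to the right and rows downward; lengths in m; the calibration is good to about 2 mm. A picture is of the moment at which its call begins: read the wrist's pose just before it. get_calibration takes no time and is no camera call.
- hand_in(): hands the job in, once; it reports no verdict.
Trained networks look in the newest picture that a camera, given by its name, has taken for a name from the list of things; names that differ only in an ending like _2 or _b are one class to them, and where a whole thing is asked for, a point or a joint stands for the part that bears it (a point fixed in the world has none). Each returns a list of dicts, best first, with "p" (0 to 1); they miss things now and then, are a little off and sometimes report something else, mostly with a low value. They report only what shows in the picture. A call takes as long as a camera call. They do not tell look-alikes from the thing itself.
- search_frame(target, camera): "at" ([x, y, z] in m, in world coordinates, good to about 4 mm: the middle of the surface that is visible of it).
The state is a dict: "time": time; "q": joint angles; "joint_velocities": joint speeds; "joint_torque": joint torques, N m; "position": TCP position; "tool_rot": TCP orientation; "ft_force": force on the tool from outside, world axes, zero at the start; "moment": the same for the moment, N m; "grip_width": finger opening in m.
Only numpy, scipy, OpenCV 4.12 (cv2) and the standard library are available. Lean on these libraries where they do the work, as an engineer would, in place of code of your own. Each camera call takes 0.05 s, during which the arm holds its last target. There are 200 camera calls.

## Working session

There is one attempt and no reset: what is moved stays moved. The work goes in short steps, Python scripts to look and compute and a shell command to move; the robot and the scene stay as the last step left them, time stands still between calls to the robot, and variables do not carry over. Pictures are saved under pics/ and viewed, about 8 in all and at most 12, crops included, and the job is handed in when it is done.

```bash
mkdir -p pics
python3 - <<'E'
from rig import *
import cv2,numpy as np
ims=[]
for c in("side","top"):
    im=camera(c); cv2.imwrite(f"pics/{c}0.png",im[:,:,::-1])
    for t in("main_grip","slim_grip","main_box"):
        print(c,t,[(np.round(d["at"],3).tolist(),round(d["p"],2)) for d in search_frame(t,c)])
o=get_obs();print(o["time"],o["position"],o["tool_rot"],o["grip_width"],o["ft_force"])
E
```

```text
side main_grip [([0.439, -0.205, 0.094], 0.74), ([0.435, -0.366, 0.085], 0.5)]
side slim_grip [([0.51, 0.286, 0.098], 0.82)]
side main_box [([0.445, -0.198, 0.052], 0.86), ([0.437, -0.362, 0.046], 0.81), ([0.606, -0.14, 0.048], 0.75)]
top main_grip [([0.436, -0.382, 0.09], 0.79), ([0.44, -0.22, 0.096], 0.68), ([0.603, -0.167, 0.086], 0.61)]
top slim_grip [([0.44, -0.221, 0.098], 0.65)]
top main_box [([0.44, -0.215, 0.054], 0.98), ([0.433, -0.377, 0.046], 0.85), ([0.599, -0.165, 0.046], 0.63)]
0.4 [0.24662846 0.57418521 0.24438413] [ 2.01488897e-01  9.79490784e-01 -1.54481100e-04 -6.44773393e-05] 0.08708588989022838 [-0.86961234 -0.00569939  0.29443306]
```

View pics/side0.png

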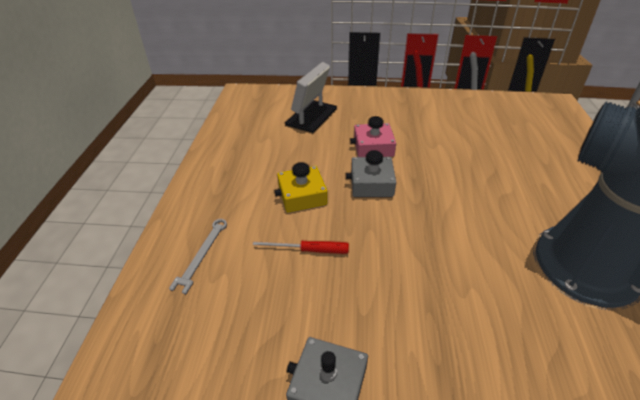

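View pics/top0.png

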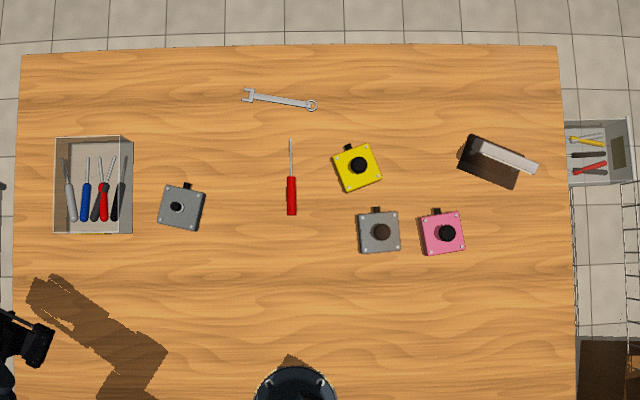

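Candidates, by pixel (side; top):
- Grey, broad knob: (374,175); (379,232)
- Pink: (375,138); (443,233)
- Yellow: (302,187); (357,166)
- Grey, slim knob: (328,370); (180,207)

The first is the only grey box with a broad knob. I'll confirm it in one enlarged crop.

Run:
```python
import cv2,numpy as np
a=cv2.imread("pics/side0.png")[140:205,335:410];b=cv2.imread("pics/top0.png")[200:265,342:417]
f=lambda i:cv2.resize(i,(400,347),interpolation=cv2.INTER_CUBIC)
cv2.imwrite("pics/crop1.png",np.hstack([f(a),f(b)]))
```

```text
(no output)
```

View pics/crop1.png

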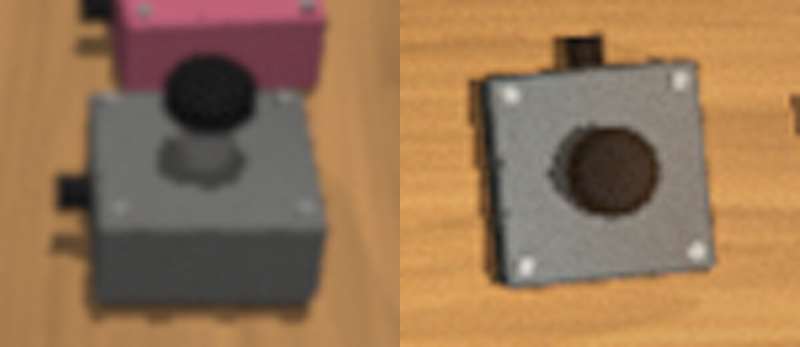

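The crop confirms it: grey box with a broad dark cap. In side the cap is centred at about (373.9,157.1), in top at about (381.4,231.6). Next I triangulate.

```bash
cat > h.py <<'E'
from rig import *
import cv2,numpy as np
from scipy.spatial.transform import Rotation as Ro
def ray(n,px,obs=None):
    c=get_calibration(n);K=np.array([[c["fx"],0,c["cx"]],[0,c["fy"],c["cy"]],[0,0,1.]])
    u=cv2.undistortPoints(np.array([[px]],float),K,np.array([c["k1"],0,0,0.]))[0,0]
    d=np.array([*u,1])
    if n=="wrist":
        T=np.eye(4);T[:3,:3]=Ro.from_quat(obs["tool_rot"]).as_matrix();T[:3,3]=obs["position"];T=T@c["T_tool_cam"]
        R,o=T[:3,:3],T[:3,3]
    else: R=np.array(c["R"]).T;o=-R@np.array(c["t"])
    d=R@d;return o,d/np.linalg.norm(d)
def tri(rays):
    P=[np.eye(3)-np.outer(d,d) for o,d in rays]
    X=np.linalg.solve(sum(P),sum(p@o for p,(o,d) in zip(P,rays)))
    return X,[np.linalg.norm(p@(X-o)) for p,(o,d) in zip(P,rays)]
E
python3 - <<'E'
from h import *
print(tri([ray("side",(373.9,157.1)),ray("top",(381.4,231.6))]))
for z in(.083,.094):
  for n,p in(("side",(373.9,157.1)),("top",(381.4,231.6))):
    o,d=ray(n,p);print(n,z,o+d*(z-o[2])/d[2])
print(get_calibration("wrist")["T_tool_cam"])
E
```

```text
(array([ 0.43923391, -0.2191757 ,  0.08679837]), [np.float64(0.0004998663517942061), np.float64(0.0004998663517942187)])
side 0.083 [ 0.4393747  -0.22445693  0.083     ]
top 0.083 [ 0.43880021 -0.21968095  0.083     ]
side 0.094 [ 0.44040408 -0.20935158  0.094     ]
top 0.094 [ 0.43861433 -0.21808181  0.094     ]
[[ 8.98402719e-04 -9.62809883e-01 -2.70178315e-01  7.46509979e-02]
 [ 9.99999595e-01  8.52968463e-04  2.85573954e-04 -5.10918888e-04]
 [-4.44998432e-05 -2.70178462e-01  9.62810260e-01 -1.41227378e-01]
 [ 0.00000000e+00  0.00000000e+00  0.00000000e+00  1.00000000e+00]]
```

```bash
python3 -m jog '[{"grip":0,"travel":[3,-3.5,0],"twist":0},{"grip":0,"travel":[3,-3.5,0],"twist":0},{"grip":0,"travel":[3,-3.5,0],"twist":0},{"grip":0,"travel":[3,-3.5,0],"twist":0},{"grip":0,"travel":[3,-3.5,0],"twist":0},{"grip":0,"travel":[3,-3.5,0],"twist":0},{"grip":0,"travel":[3,-3.5,0],"twist":0},{"grip":0,"travel":[3,-3.5,0],"twist":0}]'
python3 -m jog '[{"grip":0,"travel":[-0.4,-4.3,0],"twist":0},{"grip":0,"travel":[-0.4,-4.3,0],"twist":0},{"grip":0,"travel":[-0.4,-4.3,0],"twist":0},{"grip":0,"travel":[-0.4,-4.3,0],"twist":0},{"grip":0,"travel":[-0.4,-4.3,0],"twist":0},{"grip":0,"travel":[-0.4,-4.3,0],"twist":0},{"grip":0,"travel":[-0.4,-4.3,0],"twist":0},{"grip":0,"travel":[-0.4,-4.3,0],"twist":0}]'
```

```text
time: 1.2
position: [0.4878, 0.2927, 0.2448]
tool_rot: [0.202, 0.979, 0.0, 0.0]
ft_force: [1.2, -0.2, 0.5]
grip_width: 0.0867
time: 2.0
position: [0.4544, -0.0515, 0.2449]
tool_rot: [0.201, 0.979, -0.0, 0.0]
ft_force: [1.5, 0.9, 0.1]
grip_width: 0.0868
```

Now a wrist look on the way in.

```bash
python3 -m jog '[{"grip":0,"travel":[-0.4,-4,0],"twist":0},{"grip":0,"travel":[-0.4,-4,0],"twist":0},{"grip":0,"travel":[-0.4,-4,0],"twist":0},{"grip":0,"travel":[-0.3,-3,0],"twist":0},{"grip":0,"travel":[0,0,0],"twist":0},{"grip":0,"travel":[0,0,0],"twist":0}]'
python3 - <<'E'
from h import *
o=get_obs();im=camera("wrist");cv2.imwrite("pics/w1.png",im[:,:,::-1])
print(o["position"],o["ft_force"],[(np.round(d["at"],4),d["p"]) for d in search_frame("main_grip","wrist")])
X=np.array([.4392,-.2192,.085]);c=get_calibration("wrist")
T=np.eye(4);T[:3,:3]=Ro.from_quat(o["tool_rot"]).as_matrix();T[:3,3]=o["position"];p=np.linalg.inv(T@c["T_tool_cam"])@[*X,1]
s=p[:2]/p[2];s*=1+c["k1"]*(s@s);print("expect px",s[0]*c["fx"]+c["cx"],s[1]*c["fy"]+c["cy"])
E
```

```text
time: 2.6
position: [0.4394, -0.2001, 0.2445]
tool_rot: [0.202, 0.979, 0.0, -0.0]
ft_force: [-0.8, 0.4, -0.4]
grip_width: 0.0874
[ 0.43941881 -0.20005939  0.24449917] [-0.75173262  0.39309532 -0.38419923] [(array([ 0.4377, -0.2162,  0.0943]), 0.98), (array([ 0.5954, -0.1719,  0.0913]), 0.93), (array([ 0.4322, -0.3713,  0.0874]), 0.76)]
expect px 305.05120984380864 201.20450093563034
```

View pics/w1.png

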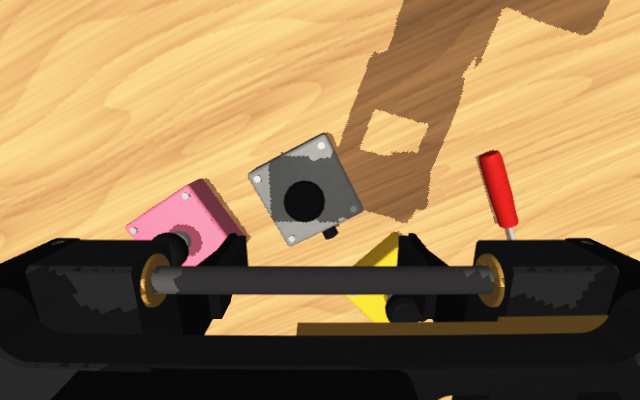

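The wrist view shows the cap at (304,201), against (305,201) predicted. That confirms the position, so I descend.

```bash
python3 -m jog '[{"grip":0,"travel":[0,-1.9,-2],"twist":0},{"grip":0,"travel":[0,0,-4],"twist":0},{"grip":0,"travel":[0,0,-4],"twist":0},{"grip":0,"travel":[0,0,-3],"twist":0},{"grip":0,"travel":[0,0,-2],"twist":0},{"grip":0,"travel":[0,0,-0.8],"twist":0},{"grip":0,"travel":[0,0,0],"twist":0},{"grip":0,"travel":[0,0,0],"twist":0}]' 30
python3 -m jog '[{"grip":255,"travel":[0,0,0],"twist":0},{"grip":255,"travel":[0,0,0],"twist":0},{"grip":255,"travel":[0,0,0],"twist":0},{"grip":255,"travel":[0,0,0],"twist":0},{"grip":255,"travel":[0,0,0],"twist":0},{"grip":255,"travel":[0,0,0],"twist":0},{"grip":255,"travel":[0,0,0],"twist":0},{"grip":255,"travel":[0,0,0],"twist":0}]' 30
```

```text
time: 3.5
position: [0.4403, -0.2185, 0.0873]
tool_rot: [0.201, 0.98, -0.0, 0.001]
ft_force: [0.6, -0.0, 0.0]
grip_width: 0.0872
time: 4.3
position: [0.4393, -0.2199, 0.0866]
tool_rot: [0.201, 0.98, -0.001, -0.0]
ft_force: [-3.9, -4.7, 0.1]
grip_width: 0.0405
```

Gripped at about 41 mm against the 42 mm cap. Now I pull slowly.

```bash
python3 -m jog '[{"grip":255,"travel":[0,0,0.3],"twist":0},{"grip":255,"travel":[0,0,0.3],"twist":0},{"grip":255,"travel":[0,0,0.2],"twist":0}]'
python3 -m jog '[{"grip":255,"travel":[0,0,0.3],"twist":0},{"grip":255,"travel":[0,0,0.3],"twist":0},{"grip":255,"travel":[0,0,0.3],"twist":0},{"grip":255,"travel":[0,0,0.2],"twist":0}]'
python3 -m jog '[{"grip":255,"travel":[0,0,0.1],"twist":0},{"grip":255,"travel":[0,0,0.1],"twist":0},{"grip":255,"travel":[0,0,0],"twist":0}]'
```

```text
time: 4.6
position: [0.4393, -0.2199, 0.0943]
tool_rot: [0.201, 0.98, -0.001, -0.0]
ft_force: [-3.0, -3.7, -3.8]
grip_width: 0.0405
time: 5.0
position: [0.4393, -0.2199, 0.1059]
tool_rot: [0.201, 0.98, -0.001, -0.0]
ft_force: [-4.7, -3.2, 3.4]
grip_width: 0.0405
time: 5.3
position: [0.4393, -0.2199, 0.1068]
tool_rot: [0.201, 0.98, -0.001, -0.0]
ft_force: [-1.4, -5.5, -6.6]
grip_width: 0.0403
```

The force flipped from pushing up to pulling against the stop after 20.2 mm, so the knob is out. Now release, rise clear and check that it stays out.

```bash
python3 -m jog '[{"grip":0,"travel":[0,0,0],"twist":0},{"grip":0,"travel":[0,0,0],"twist":0},{"grip":0,"travel":[0,0,0],"twist":0},{"grip":0,"travel":[0,0,0],"twist":0},{"grip":0,"travel":[0,0,0],"twist":0},{"grip":0,"travel":[0,0,0],"twist":0},{"grip":0,"travel":[0,0,0],"twist":0},{"grip":0,"travel":[0,0,0],"twist":0}]'
python3 -m jog '[{"grip":0,"travel":[0,0,2],"twist":0},{"grip":0,"travel":[0,0,3],"twist":0},{"grip":0,"travel":[0,0,3],"twist":0},{"grip":0,"travel":[0,0,2],"twist":0},{"grip":0,"travel":[0,0,0],"twist":0},{"grip":0,"travel":[0,0,0],"twist":0},{"grip":0,"travel":[0,0,0],"twist":0},{"grip":0,"travel":[0,0,0],"twist":0}]'
python3 - <<'E'
from h import *
s=camera("side");o=get_obs();w=camera("wrist")
f=lambda i:cv2.resize(i,(400,347),interpolation=cv2.INTER_CUBIC)
cv2.imwrite("pics/out.png",np.hstack([f(s[140:205,335:410]),cv2.resize(w,(400,347))])[:,:,::-1])
print(o["time"],o["position"],o["ft_force"])
for c in("side","wrist"):
    print([(np.round(d["at"],4),d["p"]) for d in search_frame("main_grip",c)])
E
```

```text
time: 6.1
position: [0.4397, -0.2187, 0.1076]
tool_rot: [0.201, 0.979, -0.0, -0.0]
ft_force: [-0.3, -0.2, -0.1]
grip_width: 0.0862
time: 6.9
position: [0.439, -0.2182, 0.2063]
tool_rot: [0.202, 0.979, 0.001, -0.001]
ft_force: [0.2, -0.7, 0.0]
grip_width: 0.087
6.95 [ 0.43910664 -0.21835114  0.20636427] [ 0.53304197 -0.10869944  0.2888603 ]
[(array([ 0.4364, -0.2055,  0.113 ]), 0.7), (array([ 0.4289, -0.3665,  0.0839]), 0.68), (array([ 0.6045, -0.1578,  0.0886]), 0.6), (array([ 0.4473, -0.2012,  0.0513]), 0.49)]
[(array([ 0.4279, -0.3672,  0.0827]), 0.62), (array([ 0.436 , -0.2193,  0.1109]), 0.6), (array([ 0.5855, -0.1777,  0.084 ]), 0.51)]
```

View pics/out.png

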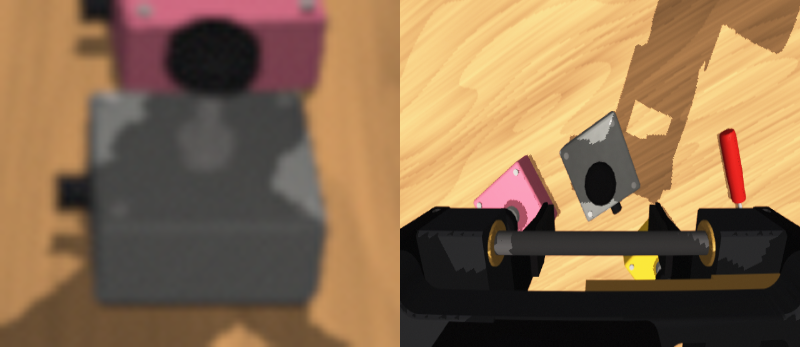

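The knob stays out by itself: cap top at about 0.112, cap clear of the collar in the picture, and no contact for over 1 s. Next I close the fingers and push it down from above.

```bash
python3 -m jog '[{"grip":255,"travel":[0,0,0],"twist":0},{"grip":255,"travel":[0,0,0],"twist":0},{"grip":255,"travel":[0,0,0],"twist":0},{"grip":255,"travel":[0,0,0],"twist":0},{"grip":255,"travel":[0,0,0],"twist":0},{"grip":255,"travel":[0,0,0],"twist":0},{"grip":255,"travel":[0,0,0],"twist":0},{"grip":255,"travel":[0,0,0],"twist":0}]' 20
python3 -m jog '[{"grip":255,"travel":[0,0,-2],"twist":0},{"grip":255,"travel":[0,0,-2],"twist":0},{"grip":255,"travel":[0,0,-1.5],"twist":0},{"grip":255,"travel":[0,0,-0.5],"twist":0},{"grip":255,"travel":[0,0,-0.3],"twist":0},{"grip":255,"travel":[0,0,-0.3],"twist":0},{"grip":255,"travel":[0,0,-0.2],"twist":0}]'
```

```text
time: 7.9
position: [0.4397, -0.2188, 0.2076]
tool_rot: [0.202, 0.979, -0.0, -0.0]
ft_force: [0.0, 0.6, 0.1]
grip_width: 0.0309
time: 8.6
position: [0.4401, -0.219, 0.1399]
tool_rot: [0.201, 0.979, -0.0, 0.001]
ft_force: [-0.3, 0.6, -0.8]
grip_width: 0.0005
```

```bash
python3 -m jog '[{"grip":255,"travel":[0,0,-0.3],"twist":0},{"grip":255,"travel":[0,0,-0.2],"twist":0},{"grip":255,"travel":[0,0,-0.2],"twist":0}]'
python3 -m jog '[{"grip":255,"travel":[0,0,-0.4],"twist":0},{"grip":255,"travel":[0,0,-0.4],"twist":0},{"grip":255,"travel":[0,0,-0.4],"twist":0},{"grip":255,"travel":[0,0,-0.3],"twist":0}]'
python3 -m jog '[{"grip":255,"travel":[0,0,-0.1],"twist":0},{"grip":255,"travel":[0,0,-0.1],"twist":0},{"grip":255,"travel":[0,0,0],"twist":0}]'
```

```text
time: 8.9
position: [0.44, -0.219, 0.133]
tool_rot: [0.201, 0.979, -0.0, 0.001]
ft_force: [-0.1, 0.5, 3.1]
grip_width: 0.0004
time: 9.3
position: [0.4393, -0.2185, 0.1168]
tool_rot: [0.202, 0.979, 0.0, -0.001]
ft_force: [0.3, 0.1, -0.2]
grip_width: 0.0002
time: 9.6
position: [0.4394, -0.2185, 0.1163]
tool_rot: [0.201, 0.98, 0.0, -0.0]
ft_force: [-1.8, 1.2, 8.9]
grip_width: 0.0003
```

Hard stop felt (8.9 N at the down height). I retreat and check.

```bash
python3 -m jog '[{"grip":255,"travel":[0,0,1],"twist":0},{"grip":255,"travel":[0,0,3],"twist":0},{"grip":255,"travel":[0,0,4],"twist":0},{"grip":255,"travel":[0,0,3],"twist":0},{"grip":255,"travel":[0,0,1],"twist":0},{"grip":255,"travel":[0,0,0],"twist":0},{"grip":255,"travel":[0,0,0],"twist":0},{"grip":255,"travel":[0,0,0],"twist":0}]'
python3 - <<'E'
from h import *
s=camera("side");o=get_obs();w=camera("wrist")
f=lambda i:cv2.resize(i,(400,347),interpolation=cv2.INTER_CUBIC)
cv2.imwrite("pics/end.png",np.hstack([f(s[140:205,335:410]),cv2.resize(s,(400,347))])[:,:,::-1])
print(o["time"],o["position"],o["ft_force"])
for c in("side","wrist"):
    print([(np.round(d["at"],4),d["p"]) for d in search_frame("main_grip",c)])
E
```

```text
time: 10.4
position: [0.4387, -0.2181, 0.2339]
tool_rot: [0.202, 0.979, 0.001, -0.002]
ft_force: [0.2, 0.5, -0.2]
grip_width: 0.0002
10.45 [ 0.43881577 -0.21813498  0.23388554] [-0.19675249  0.31544769 -0.40284021]
[(array([ 0.4404, -0.2075,  0.0931]), 0.67), (array([ 0.4337, -0.3637,  0.0851]), 0.67), (array([0.5099, 0.2866, 0.0986]), 0.67), (array([ 0.6045, -0.1582,  0.0843]), 0.49)]
[(array([ 0.4314, -0.3803,  0.0945]), 0.76), (array([ 0.4385, -0.2176,  0.0912]), 0.7)]
```

View pics/end.png

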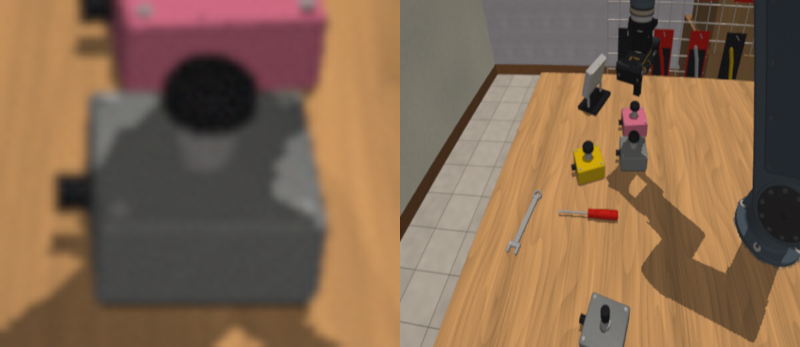

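The cap is back at its original pixel position (crop (210,94), the same as at the start). The slim switch is unchanged and the arm is clear.

```bash
python3 -c "from rig import *; print(hand_in())"
```

```text
the job is handed in; nothing more can be done
None
```

I tested the mushroom-knob switch as asked and handed the job in at about 10.5 s.

- **Pull:** I gripped the cap on the grey box at (0.439, -0.219) and pulled it up 20.2 mm, until the force showed it was against its stop.
- **Staying out:** I let go and rose clear. The knob stayed out untouched for well over 1 s, with the networks putting the cap top at about 0.112 m.
- **Push back:** I pushed it down with closed fingers until it hit a hard stop, with 8.9 N on the fingers, then withdrew.

**Last checks:** the cap is back at its starting pixel position and its top reads about 0.092 m. The arm is clear at roughly zero force, and I did not touch the slim switch or the pink and yellow boxes.

**Disagreement:** in the first pictures the networks' side and top readings of the cap differed by about 15 mm in y. I used my own triangulation instead; the wrist camera agreed with it to about 1 pixel.

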